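# Tuck a roof vent's flashing under the lapped shingles and hold it down

## Robot

A 6-joint arm with a two-finger parallel gripper is mounted at the origin on a cart in front of the work surface, level with it; the furniture and walls round the work are solid. World frame = base frame: x ahead of the robot, y to its left, z up, the work surface at z = 0. Lengths are in m, angles in rad, forces in N, time in s.
With the tool pointing down it reaches from about 0.375 to 0.975 m from the base axis. Payload 3.8 kg.
Tool frame: the origin (TCP) lies at the very end of the fingers, on their centre line; the grasp point (between the pads) lies 19 mm behind it; z points along the fingers, y is the line along which they close (so a half turn about z gives the same grasp; the last joint's range is limited). The gripper opens to 85 mm and grips with 20 to 120 N. Pads are 22 mm wide; open, the fingers measure 114 mm over their backs; the gripper's body (76 mm by 85 mm) begins 54 mm behind the grasp point. The pads swing forward as they close: fully open they stand 13 mm farther back than shut.
Start: joints at [1.142, 0.264, 1.604, -0, 1.274, -0.037], TCP at [0.258, 0.624, 0.231] pointing down, gripper open.
Joint ranges: [-2.63, 2.63], [-0.94, 2.18], [0.31, 2.57], [-1.31, 4.45], [0, 2.66], [-2.55, 2.55]. Speed limits (rad/s): [2.57, 2.57, 3.14, 3.14, 3.14, 3.14].

## Interface

Orientations are given as a rotation vector (axis times angle).
In Python, from workcell import read_state, read_camera, calibration, finish_job gives the robot as it stands.
- The arm moves only by the tool step_arm, never from a script. Its argument "commands" is a list of rows, each an object of numbers: "fingers": the gripper's target within -1 to 1 (shut at 1, half-way at 0, fully open at -1); "dx", "dy", "dz": the shift along the tool's x, y, z in m; "roll": the turn about the tool's z in degrees. In form: [{"fingers": .., "dx": .., "dy": .., "dz": .., "roll": ..}, ...]. A call has 1 to 8 rows; each row is the pose to reach, as a shift and turn from the pose commanded when the call began, along the tool's axes at that moment; what a row does not reach only later rows make up. A row lasts 1/8 s, in which the tool goes at most 62.5 mm and 10.7 degrees, less where a joint would pass 70% of its speed; a pose out of reach is approached as far as the arm can. A call with a gripper value outside its range is refused whole. The fingers move at their own pace and stop on an object; "squeeze" is the grip in N (left out, the last holds). Time passes only in rows, so rows that repeat a pose let the fingers close. It gives the time, the measured TCP pose, the force, the opening and the grip force at its end, in the units of the state.
- read_state(): the state, without advancing time (a new reading comes with each control period).
- read_camera(name): name is "side" or "top" or "wrist"; returns (picture, depth): 384x512x3 uint8, blue, green, red; 384x512 float32, m along the optical axis (not along the pixel's ray), 0 where there is no reading.
- calibration(name): a dict with "intrinsics" (3x3 intrinsics, pixels), "world_to_cam" (4x4, takes a point from world to camera coordinates). Camera axes: x right, y up, looking along -z (the intrinsics and any distortion apply to the point x, -y, -z); pixel columns grow to the right and rows downward; lengths in m; the calibration is good to about 2 mm. A picture is of the moment at which its call begins: read the wrist's pose just before it. calibration takes no time and is no camera call; for the wrist camera it gives the pose at the moment of the call.
- finish_job(): hands the job in; it is judged then, once.
The state is a dict: "time": time; "q": joint angles; "joint_vel": joint speeds; "joint_torque": joint torques, N m; "tool_pos": TCP position; "tcp_rot": TCP orientation; "wrist_force": force on the tool from outside, world axes, zero at the start; "torque": the same for the moment, N m; "width": opening from 0.0 (shut) to 1.0 (fully open); "grip_force": force on a finger pad.
Only numpy, scipy, OpenCV 4.12 (cv2) and the standard library are available. Lean on these libraries where they do the work, as an engineer would, in place of code of your own. Each camera call takes 0.05 s, during which the arm holds its last target. There are 200 camera calls.

## Task

Fit the vent to this little hen-house roof: set the grey screen bush, flange up, fully down into the stepped hole in the lower shingles and leave it there. Then slide the hooded vent's flashing plate up the slope under the lapped upper shingles without lifting them, until its edge meets the hidden batten, square and centred over the hole, the hood's louvred mouth facing down the slope. The job finishes while you still hold the vent by its hood and press it firmly flat on the lower shingles, ready for nailing; leave the other things where they lie.

Things in the scene. Friction and masses are not known exactly. Their poses are not given: they have to be found in the camera images.
- roof_deck: fixed roof panel 220 mm (up the slope) x 200 mm on the bench, sloping 10 degrees. Pose of the lower shingles' top plane: origin 57 mm above the bench, midway across; x up the slope (panel x = -105 to +115), y left across it, z the normal out of the roof. At x = -5, y = 0 a stepped round hole: 63 mm wide for the top 6 mm (lower shingles), then 46 mm wide through the 12 mm board, open below
- vent_hole (a point): centre of the stepped hole, in the top plane of the lower shingles
- batten_edge (a point): point on the roof plane, midway across, at the foot of the 6 mm high batten that runs across the panel hidden under the lapped shingles; the batten's edge facing down the slope lies here, at deck x = +72
- shingle_left (a joint): left lapped shingle (deck y = -8 to 100, 7.5 mm thick; butt edge at deck x = +27, underside 6 mm above the lower shingles, so the lap is 45 mm deep): angle about its nail line at deck x = 82; 0 = lying down, grows as the butt is lifted (0.05 rad is 2.8 mm); springs back at about 4 N m/rad
- shingle_right (a joint): the right lapped shingle (deck y = -100 to -11), the same
- shingle_left_butt (a point): middle of the left shingle's butt edge, on its underside
- shingle_right_butt (a point): middle of the right shingle's butt edge, on its underside
- roof_vent: loose bare sheet-metal half-round roof vent, 0.2 to 0.3 kg: flat flashing plate 114 x 100 x 3 mm under a hood 54 mm wide (y), 54 high, 52 long (x), its flat side cheeks rising to 27 mm, round above. Origin under the hood's middle in the plate's underside; x towards the plate's long side (plate x = -37 to +77, y = -50 to +50), louvred mouth at -x, z up. Home, the origin is at the hole's centre
- flashing_edge (a point): middle of the plate's far edge (the one to be tucked), on its underside, 77 mm from the vent's origin along x
- screen_bush: loose grey plastic bush with a wire screen, 0.04 kg: flange 58 mm across, 4 mm thick, on a spigot 41.6 mm across and 16 mm long with tapered nose; origin at the centre of the spigot's underside, z up to the flange; starts standing on the spigot, flange (z = 16 to 20 mm) up. Seated, the flange rests on the board, its top 2 mm below the lower shingles' top face, the origin 22 mm below it
- tape_measure: bystander: tape measure 37 x 86 x 65 mm
- marker: bystander: marker pen 134 mm
- driver_red: bystander: screwdriver with a red handle, 160 mm
- bolt_m12_0: bystander: steel hexagon bolt, 63 mm long
- nut_m16_0: bystander: steel hexagon nut, 27 mm across, 13 mm high
There are look-alikes about, which are no part of the job. Leave any turquoise look-alike of the roof_vent alone.

How it is judged:
By the outcome, as a careful person would: the job done as asked, in the order asked, and still so for the second after the job is handed in, while the arm keeps its last pose, push and grip.
It also fails if it takes over 56 s, if anything falls off the work surface, if the arm or the gripper's body presses on something with over 40 N, if the wrist force passes 120 N, or if a joint passes its speed limit or range.

## Working session

There is one attempt and no reset: what is moved stays moved. The work goes in short steps, Python scripts to look and compute and a tool call to move; the robot and the scene stay as the last step left them, time stands still between calls to the robot, and variables do not carry over. Pictures are saved under pics/ and viewed, at most 10 in all, crops included, and the job is handed in when it is done.

Besides the shell and the picture viewer there is one more tool, called after "Request:" by a JSON object that holds its "fn" and its "kwargs", one argument or row to a line. step_arm: Moves the arm, as the interface text tells. Its arguments: {"type":"object","properties":{"commands":{"type":"array","items":{"type":"object","properties":{"fingers":{"type":"number"},"dx":{"type":"number"},"dy":{"type":"number"},"dz":{"type":"number"},"roll":{"type":"number"}}}},"squeeze":{"type":"number"}},"required":["commands"]}

```bash
mkdir -p pics; ls
cat > h.py <<'E'
import numpy as np, cv2
from workcell import *
from scipy.spatial.transform import Rotation as R
def snap(n,f=None):
    c=calibration(n); p,d=read_camera(n)
    if f: cv2.imwrite('pics/'+f,p)
    return c,p,d
def ray(c,uv):
    K=np.array(c['intrinsics']);W=np.array(c['world_to_cam'])
    v=np.linalg.inv(K)@np.array([uv[0],uv[1],1.]); v=v*[1,-1,-1]
    return -W[:3,:3].T@W[:3,3], W[:3,:3].T@v   # scale = depth
def pt(c,d,u,v,k=2):
    a=d[v-k:v+k+1,u-k:u+k+1]; z=np.median(a[a>0]) if (a>0).any() else np.nan
    o,r=ray(c,(u,v)); return o+z*r
def onz(c,uv,z):
    o,r=ray(c,uv); return o+(z-o[2])/r[2]*r
def cloud(c,d):
    K=np.array(c['intrinsics']);W=np.array(c['world_to_cam'])
    v,u=np.mgrid[:d.shape[0],:d.shape[1]]
    P=np.stack([u,v,np.ones_like(u)],-1)@np.linalg.inv(K).T*[1,-1,-1]*d[...,None]
    return P@W[:3,:3]-W[:3,:3].T@W[:3,3]
E
python3 - <<'E'
from h import *
for n in ('top','side','wrist'):
    c,p,d=snap(n,n+'0.png'); np.save(n+'0.npy',d); print(n,c.keys(),np.round(c['intrinsics'],1).tolist(),np.round(np.linalg.inv(c['world_to_cam']),3).tolist(),(d>0).mean())
print(read_state())
E
```

```text
pics
top dict_keys(['intrinsics', 'world_to_cam']) [[398.5, 0.0, 256.9], [0.0, 398.5, 195.1], [0.0, 0.0, 1.0]] [[-0.0, 0.99, -0.139, 0.351], [-1.0, -0.002, -0.011, 0.357], [-0.012, 0.139, 0.99, 1.349], [0.0, 0.0, 0.0, 1.0]] 0.9961446126302084
side dict_keys(['intrinsics', 'world_to_cam']) [[416.4, 0.0, 257.6], [0.0, 416.4, 189.7], [0.0, 0.0, 1.0]] [[0.972, 0.125, -0.197, 0.26], [-0.233, 0.494, -0.838, -0.665], [-0.008, 0.861, 0.509, 0.706], [0.0, 0.0, 0.0, 1.0]] 0.9960225423177084
wrist dict_keys(['intrinsics', 'world_to_cam']) [[289.6, 0.0, 255.8], [0.0, 289.6, 188.5], [0.0, 0.0, 1.0]] [[0.381, -0.891, -0.248, 0.195], [0.925, 0.366, 0.105, 0.65], [-0.003, -0.269, 0.963, 0.373], [0.0, 0.0, 0.0, 1.0]] 0.9959665934244791
{'time': 0.15, 'q': array([ 1.14210318e+00,  2.64593230e-01,  1.60507727e+00, -1.26946166e-05,
        1.27373246e+00, -3.68554718e-02]), 'joint_vel': array([ 0.00085118, -0.0011394 , -0.0042428 ,  0.00131479,  0.0001673 ,
       -0.00033481]), 'joint_torque': array([ 3.49223046e-04, -5.15902984e+01, -3.67961240e+01, -3.14168301e-05,
        8.06788215e-03,  8.84539801e-07]), 'tool_pos': array([0.25750815, 0.62331687, 0.23023004]), 'tcp_rot': array([-6.11482196e-01, -3.08109344e+00,  2.77096396e-03]), 'wrist_force': array([-0.60692651, -0.31733315,  0.03073726]), 'torque': array([ 0.02432405,  0.03700855, -0.01413195]), 'grip_force': 0.0, 'width': 0.9988166432650432}
```

View pics/top0.png

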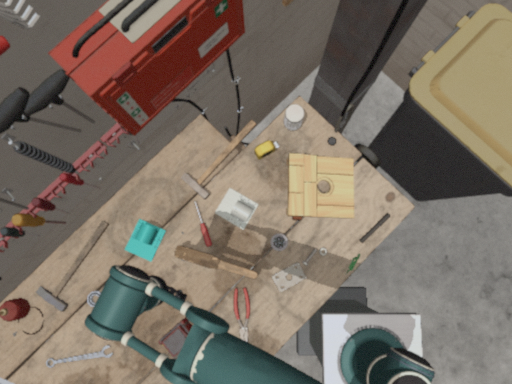

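View pics/side0.png

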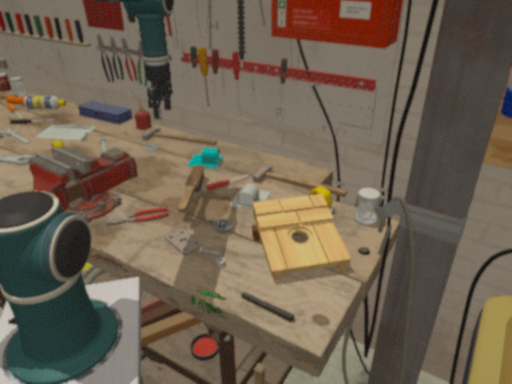

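The top view shows the deck at about (322,186) with its hole at (324,186), the grey vent at (237,208), the bush at (279,242) and the turquoise look-alike at (146,240). The side view agrees: hole at (300,236), bush at (224,226).

Run:
```python
from h import *
p=cv2.imread('pics/top0.png'); q=cv2.imread('pics/side0.png')
a=cv2.resize(p[145:260,210:365],None,fx=4,fy=4,interpolation=cv2.INTER_CUBIC)[:460,:620]
b=cv2.resize(q[140:280,200:360],None,fx=4,fy=4,interpolation=cv2.INTER_CUBIC)
b=cv2.resize(b,(400,350)); a=cv2.resize(a,(400,297)); o=np.zeros((350,800,3),np.uint8); o[:297,:400]=a;o[:,400:]=b
cv2.imwrite('pics/z1.png',o)
c=calibration('top');d=np.load('top0.npy');P=cloud(c,d)
# table
print('table',pt(c,d,300,260),pt(c,d,200,180))
for r in range(148,226,5): print(r,[(int(1000*P[r,u,2])) for u in range(284,362,5)])
# vent heights
print('vent');
for r in range(184,236,4): print(r,[(int(1000*P[r,u,2])) for u in range(210,264,4)])
print('bush')
for r in range(230,254,3): print(r,[(int(1000*P[r,u,2])) for u in range(264,294,3)])
m=P[160:215,336:352].reshape(-1,3); A=np.c_[m[:,:2],np.ones(len(m))];print(np.linalg.lstsq(A,m[:,2],rcond=None)[0])
print(pt(c,d,324,186),pt(c,d,237,208),pt(c,d,279,242))
```

```text
table [0.32205257 0.22863101 0.0020965 ] [0.59070047 0.56522257 0.01778976]
148 [-1, 5, 2, -1, 6, 3, 7, 1, 6, 1, -2, 0, 1, 0, 0, -693]
153 [-2, 4, 0, 0, 0, 5, 1, -2, 0, 0, 0, 5, -3, -2, 1, -3]
158 [6, 96, 98, 91, 81, 78, 74, 58, 56, 57, 49, 52, 44, 3, -1, -755]
163 [-2, 96, 98, 93, 88, 83, 82, 60, 58, 52, 55, 49, 47, 45, -835, 4]
168 [-1, 104, 98, 96, 81, 83, 77, 59, 57, 54, 58, 47, 47, 46, -1, -1]
173 [4, 100, 95, 94, 84, 79, 77, 61, 60, 61, 56, 44, 44, 42, 3, 3]
178 [0, 99, 97, 93, 84, 77, 75, 63, 51, 52, 51, 47, 46, 45, 0, 3]
183 [2, 97, 94, 92, 83, 84, 81, 4, -2, 51, 51, 51, 43, 44, 0, 1]
188 [-5, 99, 99, 96, 86, 83, 78, -2, -3, 41, 51, 46, 44, 43, 0, 2]
193 [1, 99, 96, 91, 87, 78, 77, 53, -4, 51, 49, 51, 45, 48, 1, 1]
198 [1, 101, 93, 94, 87, 78, 81, 64, 58, 54, 50, 48, 46, 39, 2, 4]
203 [2, 99, 102, 93, 89, 80, 78, 59, 54, 60, 48, 47, 46, 43, 4, 1]
208 [3, 100, 101, 94, 82, 80, 76, 58, 55, 65, 53, 54, 44, 43, 0, 2]
213 [1, 99, 94, 90, 87, 75, 76, 61, 57, 50, 45, 46, 48, 40, -4, 3]
218 [3, 1, 43, 41, 2, 2, 3, 0, 4, 0, 4, 5, 30, 32, 1, 0]
223 [-3, 0, 2, 3, 0, 0, 2, 3, 0, 1, 7, 2,
[... 458 characters left out ...]
 57, 8, 5, 0, 2]
220 [3, 3, 2, -5, 3, 7, 6, 9, 44, 0, -3, -2, 0, 6]
224 [2, 1, 0, 0, 1, -4, 4, 3, 5, 8, 3, 1, 4, 2]
228 [5, 1, 5, 0, -1, 1, 0, 3, 0, 5, 1, 2, 3, 8]
232 [-1, 3, -4, -4, 2, 4, 0, 1, 3, -1, -3, 1, 1348, -2]
bush
230 [-2, -2, -2, 2, 3, 2, -1, -2, -388, 0]
233 [0, 3, 4, 0, 2, 2, -1, -389, 3, 3]
236 [1, -1, 4, 23, 26, 19, 24, -2, 8, 0]
239 [4, 4, 2, 21, 24, 24, 20, 21, -1, -5]
242 [3, 0, 23, 24, 22, 21, 21, 21, 2, 0]
245 [2, 0, 0, 16, 23, 17, 23, 22, -1, 2]
248 [-6, 1348, -316, 20, 24, 21, 19, 20, 0, 4]
251 [0, -332, 1, 1, 1, 0, -3, 0, 0, 6]
[-0.03814763  1.31596032 -0.04347411]
[0.57164238 0.14286969 0.00211367] [0.49095461 0.43659357 0.05423263] [0.38122877 0.29894406 0.0220712 ]
```

View pics/z1.png

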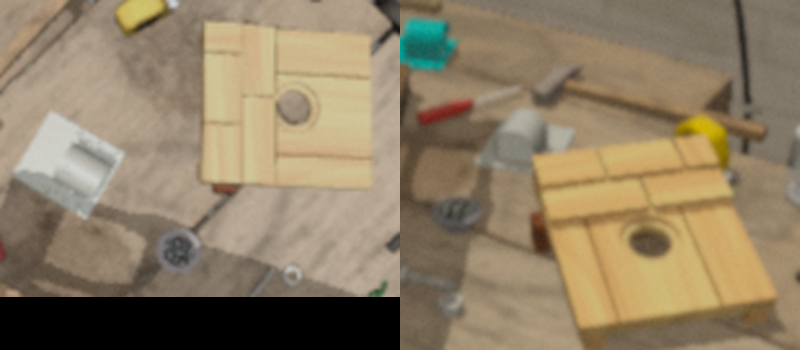

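```bash
cat >> h.py <<'E'
def rel(target,tooly_deg=None):
    s=read_state(); M=R.from_rotvec(s['tcp_rot']).as_matrix()
    d=M.T@(np.array(target)-s['tool_pos']); yaw=np.degrees(np.arctan2(M[1,1],M[0,1])); r=0
    if tooly_deg is not None: r=-((tooly_deg-yaw+90)%180-90)   # tool z down
    print('pos',np.round(s['tool_pos'],4),'yaw(tool y)',round(yaw,1),'d',np.round(d,4),'roll',round(r,1),'t',round(s['time'],2),'w',round(s['width'],3),'F',np.round(s['wrist_force'],1))
E
python3 - <<'E'
from h import *
rel([0.381,0.299,0.2],0)
c=calibration('top');p=cv2.imread('pics/top0.png');d=np.load('top0.npy')
# deck fit: lower shingle plane & outline
P=cloud(c,d); m=P[162:214,322:350].reshape(-1,3); m=m[(m[:,2]>.03)&(m[:,2]<.075)]
A=np.c_[m[:,:2],np.ones(len(m))]
for _ in range(4):
    k=np.linalg.lstsq(A,m[:,2],rcond=None)[0]; e=np.abs(A@k-m[:,2]); g=e<.008; A=A[g];m=m[g]
print('plane',k,len(m),'slope',np.degrees(np.hypot(*k[:2])),'upslope dir',np.degrees(np.arctan2(k[1],k[0])))
E
```

```text
pos [0.2575 0.6233 0.2302] yaw(tool y) 67.5 d [-0.238  -0.2525  0.0307] roll 67.5 t 0.15 w 0.999 F [-0.6 -0.3  0. ]
plane [0.00107609 0.16524961 0.03218291] 1337 slope 9.468306066097071 upslope dir 89.62690068847228
```

Request:
{"fn": "step_arm", "kwargs": {
  "commands": [
    {"dx":-0.238,"dy":-0.2525,"dz":0.03,"roll":67.5,"fingers":-1},
    {"dx":-0.238,"dy":-0.2525,"dz":0.03,"roll":67.5,"fingers":-1},
    {"dx":-0.238,"dy":-0.2525,"dz":0.03,"roll":67.5,"fingers":-1},
    {"dx":-0.238,"dy":-0.2525,"dz":0.03,"roll":67.5,"fingers":-1},
    {"dx":-0.238,"dy":-0.2525,"dz":0.03,"roll":67.5,"fingers":-1},
    {"dx":-0.238,"dy":-0.2525,"dz":0.03,"roll":67.5,"fingers":-1},
    {"dx":-0.238,"dy":-0.2525,"dz":0.03,"roll":67.5,"fingers":-1},
    {"dx":-0.238,"dy":-0.2525,"dz":0.03,"roll":67.5,"fingers":-1}
  ]
}}

```text
time: 1.15
tool_pos: [0.3813, 0.299, 0.2011]
tcp_rot: [-2.221, -2.222, 0.0]
wrist_force: [0.7, 1.2, 0.2]
width: 0.998
grip_force: 0.0
```

Run:
```python
from h import *
rel([0.381,0.299,0.2],0)
c,p,d=snap('wrist','w1.png'); np.save('w1.npy',d); np.savez('w1c.npz',**c)
W=np.linalg.inv(c['world_to_cam']);print(np.round(W,3))
P=cloud(c,d)
def blob(P,x,y,r,z0,z1):
    m=(np.hypot(P[...,0]-x,P[...,1]-y)<r)&(P[...,2]>z0)&(P[...,2]<z1); q=P[m]; 
    v,u=np.nonzero(m); print(len(q),q.mean(0),q.min(0),q.max(0), np.median(q[:,2]),(u.mean(),v.mean()))
    return q,m
blob(P,.381,.299,.05,.013,.03)
```

```text
pos [0.3813 0.299  0.2011] yaw(tool y) 0.0 d [ 0.     -0.0003  0.0011] roll 0.0 t 1.15 w 0.998 F [0.7 1.2 0.2]
[[ 1.    -0.002  0.001  0.382]
 [ 0.001  0.963  0.271  0.368]
 [-0.001 -0.271  0.963  0.344]
 [ 0.     0.     0.     1.   ]]
1964 [0.38217473 0.30152296 0.02066464] [0.3540248  0.27200385 0.01610124] [0.41115147 0.32920682 0.02300145] 0.02067609877291468 (np.float64(256.6171079429735), np.float64(167.28716904276985))
```

View pics/w1.png

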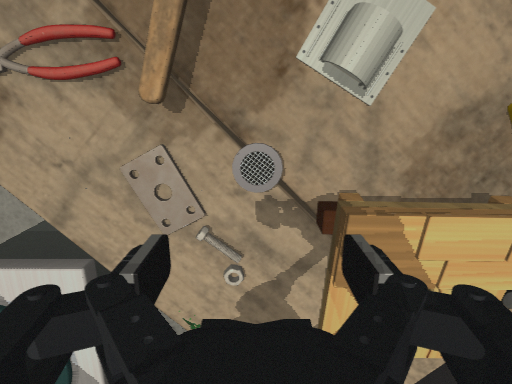

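The wrist picture shows the bush at (258,168) between the fingers, the vent at (365,50) and the deck at lower right. I'll go down and grip the bush.

Request:
{"fn": "step_arm", "kwargs": {
  "commands": [
    {"dx":0.002,"dy":0.001,"dz":0.06,"fingers":-1},
    {"dx":0.002,"dy":0.001,"dz":0.12,"fingers":-1},
    {"dx":0.002,"dy":0.001,"dz":0.17,"fingers":-1},
    {"dx":0.002,"dy":0.001,"dz":0.1925,"fingers":-1},
    {"dx":0.002,"dy":0.001,"dz":0.1925,"fingers":0.3},
    {"dx":0.002,"dy":0.001,"dz":0.1925,"fingers":1},
    {"dx":0.002,"dy":0.001,"dz":0.1925,"fingers":1},
    {"dx":0.002,"dy":0.001,"dz":0.1925,"fingers":1}
  ],
  "squeeze": 25
}}

```text
invalid input
```

Request:
{"fn": "step_arm", "kwargs": {
  "squeeze": 30,
  "commands": [
    {"dx":0.002,"dy":0.001,"dz":0.06,"fingers":-1,"roll":0},
    {"dx":0.002,"dy":0.001,"dz":0.12,"fingers":-1,"roll":0},
    {"dx":0.002,"dy":0.001,"dz":0.17,"fingers":-1,"roll":0},
    {"dx":0.002,"dy":0.001,"dz":0.1925,"fingers":-1,"roll":0},
    {"dx":0.002,"dy":0.001,"dz":0.1925,"fingers":0.3,"roll":0},
    {"dx":0.002,"dy":0.001,"dz":0.1925,"fingers":1,"roll":0},
    {"dx":0.002,"dy":0.001,"dz":0.1925,"fingers":1,"roll":0},
    {"dx":0.002,"dy":0.001,"dz":0.1925,"fingers":1,"roll":0}
  ]
}}

```text
time: 2.2
tool_pos: [0.3832, 0.3023, 0.0101]
tcp_rot: [2.22, 2.222, 0.004]
wrist_force: [0.3, -0.8, -1.0]
width: 0.653
grip_force: 31.8
```

Request:
{"fn": "step_arm", "kwargs": {
  "commands": [
    {"dx":0.0,"dy":0.0,"dz":-0.06,"fingers":1,"roll":0},
    {"dx":0.0,"dy":0.0,"dz":-0.12,"fingers":1,"roll":0},
    {"dx":-0.03,"dy":0.04,"dz":-0.17,"fingers":1,"roll":0},
    {"dx":-0.07,"dy":0.08,"dz":-0.19,"fingers":1,"roll":0},
    {"dx":-0.11,"dy":0.12,"dz":-0.19,"fingers":1,"roll":0},
    {"dx":-0.152,"dy":0.17,"dz":-0.19,"fingers":1,"roll":0},
    {"dx":-0.152,"dy":0.18,"dz":-0.19,"fingers":1,"roll":0},
    {"dx":-0.152,"dy":0.18,"dz":-0.19,"fingers":1,"roll":0}
  ]
}}

```text
time: 3.2
tool_pos: [0.5627, 0.1496, 0.1989]
tcp_rot: [-2.222, -2.22, -0.0]
wrist_force: [-0.2, -0.1, -0.8]
width: 0.655
grip_force: 32.4
```

Run:
```python
from h import *
rel([0.563,0.15,0.2],0)
c,p,d=snap('wrist','w2.png'); np.save('w2.npy',d); np.savez('w2c.npz',**c)
```

```text
pos [0.5627 0.1496 0.1989] yaw(tool y) -0.0 d [ 0.0004  0.0003 -0.0011] roll -0.0 t 3.2 w 0.655 F [-0.2 -0.1 -0.8]
```

View pics/w2.png

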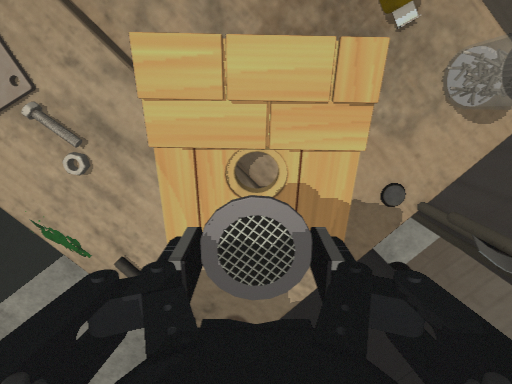

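```bash
cat > deck.py <<'E'
from h import *
c=dict(np.load('w2c.npz'));d=np.load('w2.npy');p=cv2.imread('pics/w2.png');P=cloud(c,d)
m=np.zeros(d.shape,bool); m[155:225,170:215]=1; m[155:200,300:345]=1; m&=(P[...,2]>.03)&(P[...,2]<.09)
q=P[m]
for _ in range(5):
    o=np.median(q,0); A=np.c_[q[:,:2],np.ones(len(q))]; k=np.linalg.lstsq(A,q[:,2],rcond=None)[0]; q=q[np.abs(A@k-q[:,2])<.004]
n=np.array([-k[0],-k[1],1]);n/=np.linalg.norm(n)
print('plane',k,'slope',np.degrees(np.arccos(n[2])),'updir',np.degrees(np.arctan2(k[1],k[0])))
def onplane(uv,off=0):
    o,r=ray(c,uv); p0=np.array([0,0,k[2]])+off*n; return o+n@(p0-o)/(n@r)*r
H=P@n-n[2]*k[2]   # height above lower plane
# step: counterbore region = below plane, in the hole neighbourhood
b=np.zeros(d.shape,np.uint8); b[140:215,215:300]=((H<-.0025)&(H>-.2))[140:215,215:300]
cs=max(cv2.findContours(b,0,1)[0],key=cv2.contourArea)
pts=cs[:,0,:]; pts=pts[pts[:,1]<195]
w=np.array([onplane(u) for u in pts.astype(float)])
A=np.c_[2*w[:,:2],np.ones(len(w))];s=np.linalg.lstsq(A,(w[:,:2]**2).sum(1),rcond=None)[0]
print('circ',s[:2],'r',np.sqrt(s[2]+s[0]**2+s[1]**2),len(w))
# butt edge: per column first row (from below) with H>8mm
e=[]
for u in list(range(165,212,3))+list(range(290,345,3)):
    v=np.arange(120,215); g=np.nonzero(H[120:215,u]>.008)[0]; e.append((u,120+g.max()+.5))
W=np.array([onplane(x,.0135) for x in e]); f=np.polyfit(W[:,0],W[:,1],1)
print('butt line y=',f,'ang',np.degrees(np.arctan(f[0])),'std',np.std(W[:,1]-np.polyval(f,W[:,0])))
# side edges of deck (rows 50..140 upper)
for r in (158,175,190,205):
    g=np.nonzero((H[r,130:395]>-.01))[0]+130; print(r,onplane((g.min()-.5,r))[:2],onplane((g.max()+.5,r))[:2])
hc=np.array([*s[:2],k[0]*s[0]+k[1]*s[1]+k[2]]);print('hole',hc,'hole->butt',(np.polyval(f,hc[0])-hc[1]))
# bush
for nm in ('side',):
    cc,pp,dd=snap('side','s2.png');
E
python3 deck.py
```

```text
plane [0.00205871 0.17698155 0.02905927] slope 10.037034439103447 updir 89.33354557898836
circ [0.56295231 0.15286717] r 0.02945297414504733 136
butt line y= [-0.03601945  0.18655033] ang -2.0628704742835686 std 0.026221419065710596
158 [0.46319196 0.1700439 ] [0.66332366 0.17025995]
175 [0.46246346 0.15219285] [0.66308798 0.1524559 ]
190 [0.46203015 0.1356021 ] [0.66250516 0.13590811]
205 [0.43606269 0.11811579] [0.66189246 0.11851162]
hole [0.56295231 0.15286717 0.05727289] hole->butt 0.01340593397830997
```

```bash
sed -i 's/^W=np.array(\[onplane(x,.0135)/W0=W=np.array([onplane(x,.0135)/; /^for nm/,$d' deck.py
cat >> deck.py <<'E'
med=W[np.abs(W[:,1]-np.median(W[:,1]))<.006]
for _ in range(4): f=np.polyfit(med[:,0],med[:,1],1); e=med[:,1]-np.polyval(f,med[:,0]); med=med[np.abs(e)<max(.0015,2*e.std())]
print('butt',f,'ang',np.degrees(np.arctan(f[0])),len(med),e.std(),'dist along y',np.polyval(f,hc[0])-hc[1])
# gray edges: side lines by colour (wood saturation) on upper lapped shingles & hole circle via dark ring
g=cv2.cvtColor(p,cv2.COLOR_BGR2GRAY)
L=[]
for r in range(152,196,2):
    t=np.nonzero(np.abs(H[r,130:395])<.006)[0]+130; L.append((*onplane((t.min()-.5,r))[:2],*onplane((t.max()+.5,r))[:2]))
L=np.array(L)
for i in (0,2):
    x,y=L[:,i],L[:,i+1]; o=np.abs(x-np.median(x))<.004; f2=np.polyfit(y[o],x[o],1); print('side',np.degrees(np.arctan(f2[0])),np.polyval(f2,hc[1]),o.sum())
c3=dict(np.load('w2c.npz')); bm=(P[...,2]>.19)&(P[...,2]<.24); bm[:,:205]=0;bm[:,312:]=0;bm[:190]=0;bm[302:]=0
print('bush top',P[bm].mean(0),np.median(P[bm][:,2]),P[bm].min(0),P[bm].max(0))
E
python3 deck.py
```

```text
plane [0.00205871 0.17698155 0.02905927] slope 10.037034439103447 updir 89.33354557898836
circ [0.56295231 0.15286717] r 0.02945297414504733 136
butt line y= [-0.03601945  0.18655033] ang -2.0628704742835686 std 0.026221419065710596
158 [0.46319196 0.1700439 ] [0.66332366 0.17025995]
175 [0.46246346 0.15219285] [0.66308798 0.1524559 ]
190 [0.46203015 0.1356021 ] [0.66250516 0.13590811]
205 [0.43606269 0.11811579] [0.66189246 0.11851162]
hole [0.56295231 0.15286717 0.05727289] hole->butt 0.01340593397830997
butt [-0.01768223  0.19154111] ang -1.0130113707800454 24 0.00026293155314137894 dist along y 0.028719695999937234
side 1.125221842113039 0.46280509327570185 22
side 1.1874185699799051 0.6628178070807642 22
bush top [0.56335696 0.14998319 0.20988777] 0.20990398839518032 [0.53661916 0.1193613  0.2042579 ] [0.5911083  0.1771223  0.21324806]
```

The wrist picture shows the hole at (257,173), with the bush held level at (257,248). I measured the hole at (0.563, 0.1527, 0.0565) and the deck turned 1.1° clockwise. I'll lower the bush into it.

Request:
{"fn": "step_arm", "kwargs": {
  "commands": [
    {"dx":0.004,"dy":0.0,"dz":0.05,"fingers":1,"roll":0},
    {"dx":0.004,"dy":0.0,"dz":0.1,"fingers":1,"roll":0},
    {"dx":0.004,"dy":0.0,"dz":0.12,"fingers":1,"roll":0},
    {"dx":0.004,"dy":0.0,"dz":0.13,"fingers":1,"roll":0},
    {"dx":0.004,"dy":0.0,"dz":0.136,"fingers":1,"roll":0},
    {"dx":0.004,"dy":0.0,"dz":0.139,"fingers":1,"roll":0},
    {"dx":0.004,"dy":0.0,"dz":0.139,"fingers":1,"roll":0}
  ]
}}

```text
time: 4.18
tool_pos: [0.5639, 0.1542, 0.0614]
tcp_rot: [2.22, 2.221, 0.004]
wrist_force: [-1.0, 0.1, 4.0]
width: 0.658
grip_force: 33.0
```

Request:
{"fn": "step_arm", "kwargs": {
  "commands": [
    {"dx":-0.001,"dy":-0.0015,"dz":0.0,"fingers":1,"roll":0},
    {"dx":-0.001,"dy":-0.0015,"dz":0.003,"fingers":1,"roll":0},
    {"dx":-0.001,"dy":-0.0015,"dz":0.005,"fingers":1,"roll":0},
    {"dx":-0.001,"dy":-0.0015,"dz":0.005,"fingers":1,"roll":0}
  ]
}}

```text
time: 4.68
tool_pos: [0.5607, 0.1526, 0.0543]
tcp_rot: [-2.22, -2.222, 0.001]
wrist_force: [0.3, 0.0, -1.0]
width: 0.653
grip_force: 32.8
```

Run:
```python
from h import *
rel([0.563,0.153,0.06])
a=snap('side')[1][190:270,250:350];b=snap('wrist')[1][130:310,170:340]
o=np.zeros((480,800,3),np.uint8);o[:320,:400]=cv2.resize(a,(400,320),interpolation=2);o[:424,400:]=cv2.resize(b,(400,424),interpolation=2);cv2.imwrite('pics/z3.png',o)
```

```text
pos [0.5607 0.1526 0.0543] yaw(tool y) 0.0 d [ 0.0004  0.0023 -0.0057] roll 0 t 4.67 w 0.653 F [ 0.3  0.  -1. ]
```

View pics/z3.png

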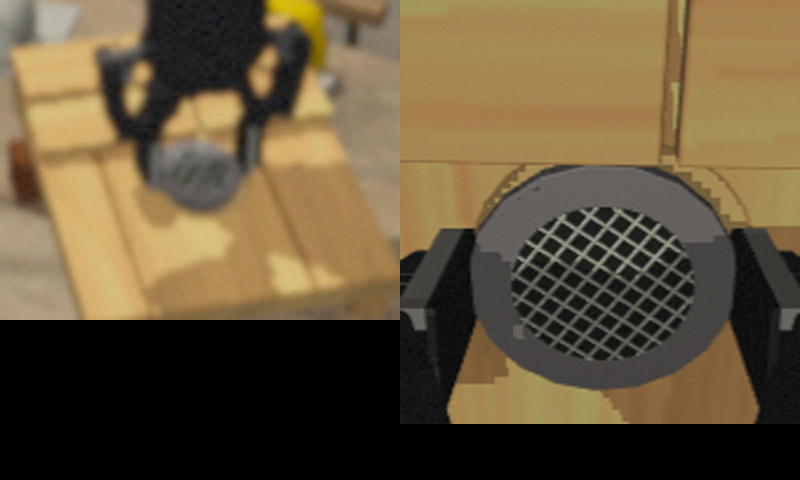

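The wrist half shows the spigot entering the hole, with the flange about 1.5 mm left of centre (ring visible on the right, at about (735,210)). There is no contact force. I'll nudge it right and release.

Request:
{"fn": "step_arm", "kwargs": {
  "commands": [
    {"dx":0.0,"dy":0.0015,"dz":0.0,"fingers":1,"roll":0},
    {"dx":0.0,"dy":0.0015,"dz":0.0015,"fingers":1,"roll":0},
    {"dx":0.0,"dy":0.0015,"dz":0.0015,"fingers":0.0,"roll":0},
    {"dx":0.0,"dy":0.0015,"dz":0.0015,"fingers":-1,"roll":0},
    {"dx":0.0,"dy":0.0015,"dz":0.0015,"fingers":-1,"roll":0},
    {"dx":0.0,"dy":0.0015,"dz":-0.02,"fingers":-1,"roll":0},
    {"dx":0.0,"dy":0.0015,"dz":-0.06,"fingers":-1,"roll":0},
    {"dx":0.0,"dy":0.0015,"dz":-0.06,"fingers":0.5,"roll":0}
  ]
}}

```text
time: 5.78
tool_pos: [0.5654, 0.1535, 0.1185]
tcp_rot: [2.218, 2.22, 0.01]
wrist_force: [0.2, -0.6, -0.4]
width: 0.821
grip_force: 0.0
```

Run:
```python
from h import *
rel([0.563,0.153,0.06])
c,p,d=snap('wrist','w4.png');P=cloud(c,d)
k=np.array([0.00206,0.17698,0.02906]);n=np.array([-k[0],-k[1],1]);n/=np.linalg.norm(n)
H=(P@n-n[2]*k[2])*1000
o=np.array([.563,.1527]); 
m=(np.hypot(P[...,0]-o[0],P[...,1]-o[1])<.027)&(np.hypot(P[...,0]-o[0],P[...,1]-o[1])>.0215)&(H>-9)
q=P[m];print(m.sum(),'H med',np.median(H[m]))
for lo,hi,nm in ((-45,45,'+x'),(45,135,'up'),(135,225,'-x'),(225,315,'down')):
    a=np.degrees(np.arctan2(q[:,1]-o[1],q[:,0]-o[0]))%360; a=np.where(a>315,a-360,a); t=(a>lo)&(a<hi); print(nm,t.sum(),np.median(H[m][t]) if t.any() else None)
```

```text
pos [0.5654 0.1535 0.1185] yaw(tool y) 0.1 d [-0.0006 -0.0028  0.0585] roll 0 t 5.78 w 0.821 F [ 0.2 -0.6 -0.4]
5865 H med 149.11006977084773
+x 596 -1.2643110425552395
up 4067 152.16389712879226
-x 910 137.71350186116254
down 292 -2.0166278259882464
```

View pics/w4.png

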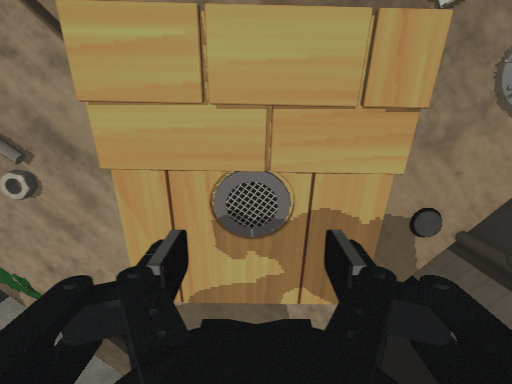

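The bush has dropped into the hole, with the flange at (252,203). I'll check its depth and take a plane fit of the flange.

Run:
```python
from h import *
c,p,d=snap('wrist');P=cloud(c,d)
k=np.array([0.00206,0.17698,0.02906]);n=np.array([-k[0],-k[1],1]);n/=np.linalg.norm(n)
H=(P@n-n[2]*k[2])*1000
m=np.zeros(d.shape,bool);m[177:200,130:160]=1;m[180:210,330:380]=1;print('deck H',np.median(H[m]))
g=cv2.cvtColor(p,cv2.COLOR_BGR2HSV)
o=[.563,.1527];r=np.hypot(P[...,0]-o[0],P[...,1]-o[1])
m=(r<.028)&(np.abs(H)<9)&(g[...,1]<60)&(r>.021)
q=P[m];a=np.degrees(np.arctan2(q[:,1]-o[1],q[:,0]-o[0]))
for b in range(-180,180,45):
    t=(a>b)&(a<b+45);print(b,t.sum(),round(float(np.median(H[m][t])),2) if t.any() else None)
w=P[(r<.034)&(g[...,1]<60)&(np.abs(H)<9)];print(w.min(0),w.max(0),w.mean(0))
```

```text
deck H -0.042548036698291866
-180 203 -1.94
-135 192 -1.94
-90 186 -1.94
-45 202 -2.04
0 218 -2.03
45 205 -2.24
90 206 -2.03
135 231 -2.02
[0.53413956 0.12341624 0.04880032] [0.59115735 0.17801125 0.06130809] [0.56274638 0.15282769 0.05540823]
```

The bush is fully seated: flange 2.0 mm below the shingles all round. Next, the vent.

Request:
{"fn": "step_arm", "kwargs": {
  "commands": [
    {"dx":0.0,"dy":0.0,"dz":-0.06,"fingers":-1,"roll":0},
    {"dx":0.04,"dy":-0.01,"dz":-0.1,"fingers":-1,"roll":0},
    {"dx":0.09,"dy":-0.03,"dz":-0.13,"fingers":-1,"roll":0},
    {"dx":0.14,"dy":-0.05,"dz":-0.13,"fingers":-1,"roll":0},
    {"dx":0.19,"dy":-0.07,"dz":-0.13,"fingers":-1,"roll":0},
    {"dx":0.24,"dy":-0.078,"dz":-0.13,"fingers":-1,"roll":0},
    {"dx":0.27,"dy":-0.078,"dz":-0.13,"fingers":-1,"roll":0},
    {"dx":0.27,"dy":-0.078,"dz":-0.13,"fingers":-1,"roll":0}
  ]
}}

```text
time: 6.88
tool_pos: [0.4828, 0.4241, 0.2422]
tcp_rot: [-2.217, -2.225, 0.006]
wrist_force: [-0.4, -0.4, -0.1]
width: 1.003
grip_force: 0.0
```

Run:
```python
from h import *
rel([0.49,0.435,0.2])
c,p,d=snap('wrist','w5.png'); np.save('w5.npy',d); np.savez('w5c.npz',**c)
```

```text
pos [0.4828 0.4241 0.2422] yaw(tool y) 0.2 d [0.0109 0.0074 0.0421] roll 0 t 6.88 w 1.003 F [-0.4 -0.4 -0.1]
```

View pics/w5.png

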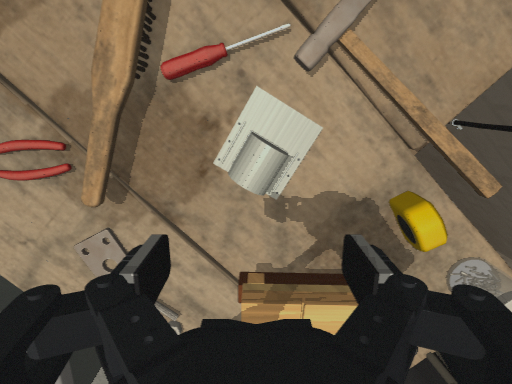

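The picture shows the vent with plate corners at about (258,87), (321,126), (277,198) and (214,163). The hood lies at the lower-left end, so plate x points to the upper right (yaw about 58°).

Run:
```python
from h import *
c=dict(np.load('w5c.npz'));d=np.load('w5.npy');p=cv2.imread('pics/w5.png');P=cloud(c,d)
g=cv2.cvtColor(p,cv2.COLOR_BGR2HSV).astype(int)
roi=np.zeros(d.shape,bool);roi[75:210,205:330]=1
m=roi&(((g[...,1]<55)&(g[...,2]>100))|(P[...,2]>.015))
m=cv2.morphologyEx(m.astype(np.uint8),cv2.MORPH_OPEN,np.ones((3,3)))
cs=max(cv2.findContours(m,0,1)[0],key=cv2.contourArea)
print(cv2.contourArea(cs), 'rect',cv2.minAreaRect(cs), 'z plate',np.median(P[100:125,265:290,2]), 'bench',np.median(P[90:120,170:200,2]))
hull=cv2.convexHull(cs)[:,0,:]
# plate edges on z=.003: take contour pixels, fit sides
w=np.array([onz(c,u,.003)[:2] for u in cs[:,0,:].astype(float)]).astype(np.float32)
r=cv2.minAreaRect(w);print('minrect',r, cv2.boxPoints(r))
# hood points
h=P[roi&(P[...,2]>.035)]; print('hood',len(h),h.mean(0),h[:,2].max(), np.percentile(h[:,2],95))
t=np.radians(58.5); 
rr=cv2.minAreaRect(h[:,:2].astype(np.float32));print(rr)
# ridge
top=P[roi&(P[...,2]>np.percentile(h[:,2],97)-.004)];mu=top[:,:2].mean(0);U,S,V=np.linalg.svd(top[:,:2]-mu,full_matrices=False);print('ridge',mu,np.degrees(np.arctan2(*V[0][::-1]))%180,S,top[:,2].mean())
```

```text
6760.5 rect ((264.61737060546875, 145.8409881591797), (78.76529693603516, 93.74674987792969), 32.347442626953125) z plate 0.0033178871409696997 bench 0.00033216868899185736
minrect ((0.4940786361694336, 0.4400477707386017), (0.1231011375784874, 0.10114952176809311), 59.48934555053711) [[0.41925758 0.41269654]
 [0.50640136 0.3613431 ]
 [0.5688997  0.467399  ]
 [0.4817559  0.51875246]]
hood 2140 [0.48322524 0.42796543 0.05985857] 0.3850585568766085 0.055380865604349204
((0.49009644985198975, 0.43830615282058716), (0.09458619356155396, 0.05670614913105965), 66.25717163085938)
ridge [0.48318486 0.49301234] 28.610459665965223 [5.60772540e-15 9.15751286e-31] 0.3850585568766085
```

Run:
```python
from h import *
rel([0.4862,0.4268,0.14],-30.5)
```

```text
pos [0.4831 0.4227 0.2424] yaw(tool y) 0.2 d [0.0043 0.0034 0.1023] roll 30.7 t 6.92 w 1.003 F [-0.1 -0.8 -0.1]
```

Request:
{"fn": "step_arm", "kwargs": {
  "commands": [
    {"dx":0.0035,"dy":0.003,"dz":0.03,"fingers":-1,"roll":10},
    {"dx":0.0035,"dy":0.003,"dz":0.07,"fingers":-1,"roll":20},
    {"dx":0.0035,"dy":0.003,"dz":0.1,"fingers":-1,"roll":30.5},
    {"dx":0.0035,"dy":0.003,"dz":0.1,"fingers":-1,"roll":30.5},
    {"dx":0.0035,"dy":0.003,"dz":0.1,"fingers":-1,"roll":30.5}
  ]
}}

```text
time: 7.55
tool_pos: [0.4878, 0.4257, 0.1456]
tcp_rot: [2.725, 1.563, 0.001]
wrist_force: [-0.2, 0.1, 0.8]
width: 1.001
grip_force: 0.0
```

Run:
```python
from h import *
c,p,d=snap('wrist','w6.png');P=cloud(c,d);np.save('w6.npy',d);np.savez('w6c.npz',**c)
rel([0.4862,0.4268,0.14],-30.5)
q=P[(np.hypot(P[...,0]-.486,P[...,1]-.427)<.06)&(P[...,2]>.012)&(P[...,2]<.062)]
t=np.radians(59.5);e=np.array([np.cos(t),np.sin(t)]);f=np.array([-e[1],e[0]])
x=(q[:,:2]-[.4862,.4268])@e; y=(q[:,:2]-[.4862,.4268])@f
print('x range',np.percentile(x,[1,99]),'zmax',np.percentile(q[:,2],98))
for z0 in (.014,.03,.04,.048):
    s=(q[:,2]>z0)&(q[:,2]<z0+.008); print(z0,s.sum(),np.percentile(y[s],[2,98]).round(4),np.percentile(x[s],[2,98]).round(4))
# ridge direction: top-edge symmetrical fit
for lo,hi in((-.02,-.005),(.0,.015)):
    s=(x>lo)&(x<hi)&(q[:,2]>.04); k=np.polyfit(y[s],q[s,2],2); print('ridge y',-k[1]/2/k[0],k,s.sum())
# far edge of plate: saturation mask
g=cv2.cvtColor(p,cv2.COLOR_BGR2HSV).astype(int)
X=(P[...,:2]-[.4862,.4268])@e;Y=(P[...,:2]-[.4862,.4268])@f
pl=(g[...,1]<55)&(g[...,2]>100)&(np.abs(P[...,2]-.003)<.006)&(X>-.05)&(X<.1)&(np.abs(Y)<.07)
far=[];
for yy in np.arange(-.044,.045,.004):
    s=pl&(np.abs(Y-yy)<.002); far.append((yy,np.percentile(X[s],99)) if s.sum()>20 else (yy,np.nan))
far=np.array(far);far=far[~np.isnan(far[:,1])];k=np.polyfit(far[:,0],far[:,1],1);print('far x',k,far[:,1].std(),'yaw corr deg',-np.degrees(np.arctan(k[0])))
for xx in (.035,.045,.055,.065):
    s=pl&(np.abs(X-xx)<.002);print('Y ext',xx,np.percentile(Y[s],[.5,99.5]))
```

```text
pos [0.4883 0.4263 0.1466] yaw(tool y) -30.4 d [-0.0006 -0.0021  0.0065] roll 0.1 t 7.6 w 0.994 F [ 0.  -0.7 -0.2]
x range [-0.03143289  0.0259208 ] zmax 0.055305800130388154
0.014 90 [-0.0255  0.0255] [0.0255 0.026 ]
0.03 230 [-0.0262  0.0267] [-0.0296  0.0259]
0.04 885 [-0.0235  0.024 ] [-0.031   0.0258]
0.048 2686 [-0.0167  0.0171] [-0.0309  0.0257]
ridge y 0.00020533549513632708 [-2.34932195e+01  9.64798371e-03  5.49304953e-02] 865
ridge y 0.00026428827364566976 [-2.32617035e+01  1.22955909e-02  5.48880488e-02] 919
far x [0.00204446 0.0763447 ] 0.000637869364508742 yaw corr deg -0.11713901453093231
Y ext 0.035 [-0.05064403  0.04970664]
Y ext 0.045 [-0.04957042  0.04944221]
Y ext 0.055 [-0.05030023  0.04994191]
Y ext 0.065 [-0.04955796  0.05069062]
```

Request:
{"fn": "step_arm", "kwargs": {
  "squeeze": 50,
  "commands": [
    {"dx":-0.0005,"dy":-0.002,"dz":0.05,"fingers":-1,"roll":0},
    {"dx":-0.0005,"dy":-0.002,"dz":0.1,"fingers":-1,"roll":0},
    {"dx":-0.0005,"dy":-0.002,"dz":0.13,"fingers":-1,"roll":0},
    {"dx":-0.0005,"dy":-0.002,"dz":0.1415,"fingers":-1,"roll":0},
    {"dx":-0.0005,"dy":-0.002,"dz":0.1415,"fingers":1,"roll":0},
    {"dx":-0.0005,"dy":-0.002,"dz":0.1415,"fingers":1,"roll":0},
    {"dx":-0.0005,"dy":-0.002,"dz":0.1415,"fingers":1,"roll":0},
    {"dx":-0.0005,"dy":-0.002,"dz":0.1415,"fingers":1,"roll":0}
  ]
}}

```text
time: 8.6
tool_pos: [0.487, 0.4282, 0.006]
tcp_rot: [-2.726, -1.56, -0.007]
wrist_force: [0.7, 0.1, 6.1]
width: 0.618
grip_force: 56.0
```

Request:
{"fn": "step_arm", "kwargs": {
  "commands": [
    {"dx":0,"dy":0,"dz":0,"fingers":0.0,"roll":0},
    {"dx":0,"dy":0,"dz":-0.004,"fingers":-0.6,"roll":0},
    {"dx":0,"dy":0,"dz":-0.004,"fingers":-0.6,"roll":0},
    {"dx":0,"dy":0,"dz":-0.004,"fingers":1,"roll":0},
    {"dx":0,"dy":0,"dz":-0.004,"fingers":1,"roll":0},
    {"dx":0,"dy":0,"dz":-0.004,"fingers":1,"roll":0}
  ]
}}

```text
time: 9.35
tool_pos: [0.4853, 0.4268, 0.0074]
tcp_rot: [-2.727, -1.56, -0.0]
wrist_force: [0.2, -0.8, 3.7]
width: 0.618
grip_force: 54.9
```

Request:
{"fn": "step_arm", "kwargs": {
  "commands": [
    {"dx":0,"dy":0,"dz":-0.05,"fingers":1,"roll":0},
    {"dx":0,"dy":0,"dz":-0.1,"fingers":1,"roll":0},
    {"dx":0,"dy":0,"dz":-0.15,"fingers":1,"roll":0},
    {"dx":-0.03,"dy":0.03,"dz":-0.18,"fingers":1,"roll":-5},
    {"dx":-0.06,"dy":0.057,"dz":-0.18,"fingers":1,"roll":-10},
    {"dx":-0.09,"dy":0.085,"dz":-0.18,"fingers":1,"roll":-15},
    {"dx":-0.12,"dy":0.113,"dz":-0.18,"fingers":1,"roll":-20},
    {"dx":-0.12,"dy":0.113,"dz":-0.18,"fingers":1,"roll":-20}
  ]
}}

```text
time: 10.35
tool_pos: [0.5215, 0.2631, 0.1859]
tcp_rot: [2.418, 2.006, -0.004]
wrist_force: [0.5, 0.4, -1.3]
width: 0.621
grip_force: 54.3
```

Run:
```python
from h import *
rel([0.5617,0.0964,0.17],-1.1)
```

```text
pos [0.5215 0.2631 0.1859] yaw(tool y) -10.6 d [-0.1564  0.0703  0.0162] roll -9.5 t 10.35 w 0.621 F [ 0.5  0.4 -1.3]
```

Request:
{"fn": "step_arm", "kwargs": {
  "commands": [
    {"dx":-0.04,"dy":0.018,"dz":0.0,"fingers":1,"roll":-4},
    {"dx":-0.08,"dy":0.036,"dz":0.0,"fingers":1,"roll":-8},
    {"dx":-0.12,"dy":0.054,"dz":0.0,"fingers":1,"roll":-9.5},
    {"dx":-0.156,"dy":0.07,"dz":0.01,"fingers":1,"roll":-9.5},
    {"dx":-0.156,"dy":0.07,"dz":0.016,"fingers":1,"roll":-9.5},
    {"dx":-0.156,"dy":0.07,"dz":0.016,"fingers":1,"roll":-9.5}
  ]
}}

```text
time: 11.1
tool_pos: [0.5614, 0.1007, 0.1699]
tcp_rot: [-2.239, -2.201, 0.002]
wrist_force: [-0.3, 0.9, -1.8]
width: 0.621
grip_force: 54.3
```

Run:
```python
from h import *
rel([0.5617,0.0964,0.17],-1.1)
c,p,d=snap('wrist');P=cloud(c,d);s=snap('side')[1]
o=np.zeros((400,800,3),np.uint8);o[:300,:400]=cv2.resize(p,(400,300));o[:,400:]=cv2.resize(s[100:300,200:400],(400,400));cv2.imwrite('pics/z7.png',o)
np.save('w7.npy',d);np.savez('w7c.npz',**c);cv2.imwrite('pics/w7.png',p)
g=cv2.cvtColor(p,cv2.COLOR_BGR2HSV).astype(int)
pl=(g[...,1]<55)&(g[...,2]>90)&(np.abs(P[...,2]-.165)<.03)&(np.abs(P[...,0]-.56)<.07)&(P[...,1]>.1)&(P[...,1]<.2)
q=P[pl];print(len(q))
A=np.c_[q[:,:2],np.ones(len(q))]
far=q[q[:,1]>.14];A=np.c_[far[:,:2],np.ones(len(far))];print('plate plane',np.linalg.lstsq(A,far[:,2],rcond=None)[0],np.median(far[:,2]),far[:,:2].min(0),far[:,:2].max(0))
```

```text
pos [0.5614 0.1007 0.1699] yaw(tool y) -1.0 d [-0.0042  0.0004 -0.0001] roll 0.1 t 11.1 w 0.621 F [-0.3  0.9 -1.8]
23069
plate plane [-0.00377313 -0.00040802  0.16811276] 0.16592563384254772 [0.51228355 0.14000678] [0.61328489 0.17936482]
```

View pics/z7.png

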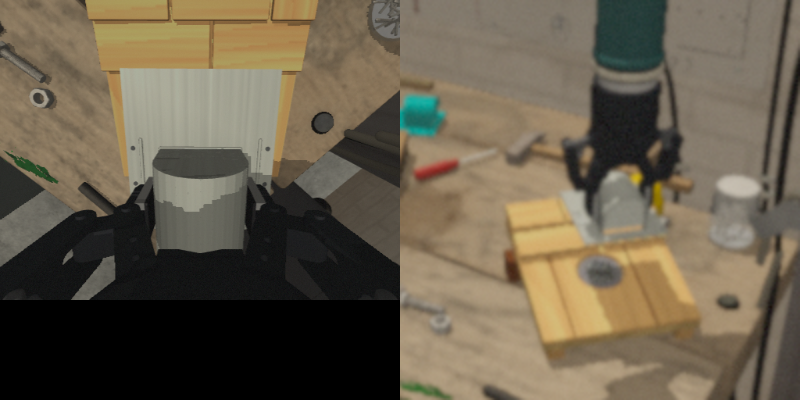

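The wrist half shows the plate level and square over the deck; its far edge is just below the butts at y = 0.179 (z7 row 68). I'll back off 5 mm and lower it.

Request:
{"fn": "step_arm", "kwargs": {
  "commands": [
    {"dx":-0.005,"dy":0.0,"dz":0.04,"fingers":1,"roll":0},
    {"dx":-0.005,"dy":0.0,"dz":0.08,"fingers":1,"roll":0},
    {"dx":-0.005,"dy":0.0,"dz":0.098,"fingers":1,"roll":0},
    {"dx":-0.005,"dy":0.0,"dz":0.103,"fingers":1,"roll":0},
    {"dx":-0.005,"dy":0.0,"dz":0.107,"fingers":1,"roll":0},
    {"dx":-0.005,"dy":0.0,"dz":0.11,"fingers":1,"roll":0},
    {"dx":-0.005,"dy":0.0,"dz":0.11,"fingers":1,"roll":0}
  ]
}}

```text
time: 12.08
tool_pos: [0.564, 0.0949, 0.0635]
tcp_rot: [2.238, 2.201, 0.004]
wrist_force: [-1.0, -2.2, 4.5]
width: 0.623
grip_force: 55.1
```

```bash
cat > look.py <<'E'
from h import *
import sys
rel([0.5617,0.0964,0.055],-1.1)
c,p,d=snap('wrist');P=cloud(c,d)
k=np.array([0.00206,0.17698,0.02906]);n=np.array([-k[0],-k[1],1]);n/=np.linalg.norm(n);H=(P@n-n[2]*k[2])*1000
u=np.array([.0192,.9998]);v=np.array([-.9998,.0192]);Q=P[...,:2]-[.5628,.1525]
X=(Q@u)/np.cos(np.radians(10))*1000-5;Y=(Q@v)*1000   # deck coords approx mm
g=cv2.cvtColor(p,cv2.COLOR_BGR2HSV).astype(int)
pl=(g[...,1]<55)&(g[...,2]>90)&(H<16)&(H>-4)&(np.abs(Y)<65)&(X>-110)&(X<45)
pl=cv2.morphologyEx(pl.astype(np.uint8),cv2.MORPH_OPEN,np.ones((3,3)))>0
sh=P[...,2]*0
for x0 in range(-60,45,10):
    s=pl&(X>x0)&(X<x0+10)
    if s.sum()>40: print('X',x0,s.sum(),'H',np.median(H[s]).round(2),'Y',np.percentile(Y[s],[1,99]).round(1),'H@Y+/-',np.median(H[s&(Y>30)]).round(2),np.median(H[s&(Y<-30)]).round(2))
fe=[np.percentile(X[pl&(np.abs(Y-y)<3)],99) for y in(-40,-20,0,20,40)];print('far X',np.round(fe,1))
for nm,a,b in(('L',10,90),('R',-90,-15)):
    s=(X>30)&(X<45)&(Y>a)&(Y<b)&(H>3)&(H<40);print('shingle',nm,np.median(H[s]).round(2))
E
python3 look.py
```

```text
pos [0.564  0.0949 0.0635] yaw(tool y) -1.0 d [ 0.0015 -0.0024  0.0085] roll 0.1 t 12.07 w 0.623 F [-1.  -2.2  4.5]
X -60 898 H 11.35 Y [-51.8  47.1] H@Y+/- 11.35 11.36
X -50 1137 H 10.2 Y [-51.8  47.1] H@Y+/- 10.11 10.27
X -40 2508 H 8.91 Y [-51.4  46.7] H@Y+/- 8.98 9.06
X -30 3615 H 7.74 Y [-51.1  46.7] H@Y+/- 7.64 7.86
X -20 3885 H 6.57 Y [-51.   46.6] H@Y+/- 6.49 6.58
X -10 4135 H 5.34 Y [-50.9  46.8] H@Y+/- 5.27 5.41
X 0 4468 H 4.17 Y [-50.9  46.9] H@Y+/- 4.11 4.21
X 10 3438 H 3.01 Y [-50.6  46.6] H@Y+/- 3.09 3.29
X 20 126 H -2.04 Y [-9.3 10. ] H@Y+/- nan nan
far X [15.9 16.  20.9 15.8 15.6]
shingle L 13.41
shingle R 13.43
  return _methods._mean(a, axis=axis, dtype=dtype,
  ret = ret.dtype.type(ret / rcount)
```

Request:
{"fn": "step_arm", "kwargs": {
  "commands": [
    {"dx":0.0,"dy":-0.002,"dz":0.002,"fingers":1,"roll":0},
    {"dx":0.0,"dy":-0.002,"dz":0.004,"fingers":1,"roll":0},
    {"dx":0.0,"dy":-0.002,"dz":0.006,"fingers":1,"roll":0},
    {"dx":0.0,"dy":-0.002,"dz":0.008,"fingers":1,"roll":0},
    {"dx":0.0,"dy":-0.002,"dz":0.0095,"fingers":1,"roll":0},
    {"dx":0.0,"dy":-0.002,"dz":0.0095,"fingers":1,"roll":0}
  ]
}}

```text
time: 12.88
tool_pos: [0.5633, 0.0942, 0.0542]
tcp_rot: [2.237, 2.199, 0.006]
wrist_force: [1.0, -5.7, 5.6]
width: 0.619
grip_force: 55.8
```

```bash
python3 -W ignore look.py
```

```text
pos [0.5633 0.0942 0.0542] yaw(tool y) -1.0 d [ 0.0021 -0.0016 -0.0009] roll 0.1 t 12.88 w 0.619 F [ 1.  -5.7  5.6]
X -60 812 H 3.13 Y [-51.1  47.9] H@Y+/- 3.13 3.14
X -50 1123 H 3.16 Y [-51.1  47.7] H@Y+/- 3.15 3.18
X -40 2244 H 3.18 Y [-50.7  47.5] H@Y+/- 3.06 3.15
X -30 3784 H 3.04 Y [-50.2  47.2] H@Y+/- 3.08 3.02
X -20 4138 H 2.99 Y [-50.4  47.3] H@Y+/- 2.98 2.98
X -10 4504 H 2.96 Y [-50.4  47.4] H@Y+/- 2.95 2.98
X 0 5032 H 2.95 Y [-50.3  47.4] H@Y+/- 2.99 2.94
X 10 4587 H 2.84 Y [-50.3  47.4] H@Y+/- 2.85 2.9
X 20 121 H -2.14 Y [-9.1  9.9] H@Y+/- nan nan
far X [17.5 17.5 20.8 17.4 17.2]
shingle L 13.4
shingle R 13.4
```

Request:
{"fn": "step_arm", "kwargs": {
  "commands": [
    {"dx":0.004,"dy":-0.0015,"dz":-0.0005,"fingers":1,"roll":0},
    {"dx":0.008,"dy":-0.0015,"dz":-0.001,"fingers":1,"roll":0},
    {"dx":0.012,"dy":-0.0015,"dz":-0.0018,"fingers":1,"roll":0},
    {"dx":0.016,"dy":-0.0015,"dz":-0.0025,"fingers":1,"roll":0},
    {"dx":0.02,"dy":-0.0015,"dz":-0.0032,"fingers":1,"roll":0},
    {"dx":0.02,"dy":-0.0015,"dz":-0.0032,"fingers":1,"roll":0}
  ]
}}

```text
time: 13.68
tool_pos: [0.562, 0.1145, 0.0576]
tcp_rot: [2.237, 2.2, 0.006]
wrist_force: [-0.5, -4.9, 6.7]
width: 0.619
grip_force: 56.1
```

```bash
cat >> look.py <<'E'
for x0 in (0,10,28,33):
    s=(X>x0)&(X<x0+6)&(np.abs(Y)<115)&(H>-2)&(H<17)&(g[...,1]>60); print('deck sides',x0,np.percentile(Y[s],[.3,99.7]).round(1))
E
python3 -W ignore look.py
```

```text
pos [0.562  0.1145 0.0576] yaw(tool y) -1.0 d [-0.0181 -0.      0.0027] roll 0.1 t 13.68 w 0.619 F [-0.5 -4.9  6.7]
X -50 296 H 3.03 Y [-49.8  49.7] H@Y+/- 3.09 2.98
X -40 779 H 3.09 Y [-49.5  49.5] H@Y+/- 3.1 3.09
X -30 1093 H 3.06 Y [-49.4  49.5] H@Y+/- 3.05 3.09
X -20 2115 H 3.15 Y [-49.1  49.2] H@Y+/- 3.07 3.02
X -10 3764 H 2.95 Y [-48.6  49. ] H@Y+/- 2.98 2.94
X 0 4100 H 2.94 Y [-48.6  49.1] H@Y+/- 2.91 2.94
X 10 4515 H 2.95 Y [-48.6  49. ] H@Y+/- 2.95 2.96
X 20 2062 H 2.92 Y [-48.5  49.2] H@Y+/- 2.91 2.98
X 30 117 H 2.99 Y [-11.7  -9.3] H@Y+/- nan nan
far X [23.6 24.  23.9 23.8 23.3]
shingle L 13.43
shingle R 13.43
deck sides 0 [-100.1   99.3]
deck sides 10 [-100.1   99.5]
deck sides 28 [-98.9  98.5]
deck sides 33 [-99.2  98.4]
```

Request:
{"fn": "step_arm", "kwargs": {
  "commands": [
    {"dx":0.006,"dy":0.0,"dz":-0.001,"fingers":1,"roll":0},
    {"dx":0.012,"dy":0.0,"dz":-0.002,"fingers":1,"roll":0},
    {"dx":0.018,"dy":0.0,"dz":-0.003,"fingers":1,"roll":0},
    {"dx":0.024,"dy":0.0,"dz":-0.004,"fingers":1,"roll":0},
    {"dx":0.028,"dy":0.0,"dz":-0.0048,"fingers":1,"roll":0},
    {"dx":0.03,"dy":0.0,"dz":-0.0051,"fingers":1,"roll":0},
    {"dx":0.03,"dy":0.0,"dz":-0.0051,"fingers":1,"roll":0}
  ]
}}

```text
time: 14.6
tool_pos: [0.5625, 0.1443, 0.0629]
tcp_rot: [2.236, 2.2, 0.006]
wrist_force: [-0.3, -7.1, 9.5]
width: 0.622
grip_force: 56.1
```

```bash
python3 -W ignore look.py
```

```text
pos [0.5625 0.1443 0.0629] yaw(tool y) -0.9 d [-0.0479 -0.0001  0.0079] roll 0.2 t 14.6 w 0.622 F [-0.3 -7.1  9.5]
X -20 273 H 2.94 Y [-49.8  49.8] H@Y+/- 2.98 2.86
X -10 773 H 3.07 Y [-49.5  49.6] H@Y+/- 3.08 3.03
X 0 1100 H 3.06 Y [-49.2  49.7] H@Y+/- 3.06 3.05
X 10 2053 H 3.11 Y [-49.1  49.3] H@Y+/- 3.04 3.01
X 20 746 H 3.04 Y [-48.5  48.4] H@Y+/- 3.09 3.11
X 30 101 H 2.99 Y [-11.7  -9.4] H@Y+/- nan nan
X 40 53 H 2.87 Y [-11.7  -9.3] H@Y+/- nan nan
far X [21.6 21.7 21.8 21.6 21.5]
shingle L 13.45
shingle R 13.45
deck sides 0 [-99.8  99.5]
deck sides 10 [-100.3   99.4]
deck sides 28 [-99.   98.4]
deck sides 33 [-99.   98.4]
```

Request:
{"fn": "step_arm", "kwargs": {
  "commands": [
    {"dx":0.0015,"dy":0.0,"dz":-0.0002,"fingers":1,"roll":0},
    {"dx":0.003,"dy":0.0,"dz":-0.0004,"fingers":1,"roll":0},
    {"dx":0.004,"dy":0.0,"dz":-0.0005,"fingers":1,"roll":0},
    {"dx":0.004,"dy":0.0,"dz":-0.0005,"fingers":1,"roll":0}
  ]
}}

```text
time: 15.15
tool_pos: [0.5626, 0.1467, 0.0633]
tcp_rot: [2.235, 2.199, 0.003]
wrist_force: [0.3, -10.5, 8.8]
width: 0.621
grip_force: 56.3
```

Request:
{"fn": "step_arm", "kwargs": {
  "commands": [
    {"dx":0.001,"dy":0.0,"dz":-0.0001,"fingers":1,"roll":0},
    {"dx":0.002,"dy":0.0,"dz":-0.0002,"fingers":1,"roll":0},
    {"dx":0.002,"dy":0.0,"dz":-0.0002,"fingers":1,"roll":0}
  ]
}}

```text
time: 15.52
tool_pos: [0.5625, 0.1468, 0.0633]
tcp_rot: [2.234, 2.198, -0.001]
wrist_force: [0.1, -18.4, 9.7]
width: 0.619
grip_force: 56.3
```

Request:
{"fn": "step_arm", "kwargs": {
  "squeeze": 70,
  "commands": [
    {"dx":0.0,"dy":0.0,"dz":0.001,"fingers":1,"roll":0},
    {"dx":0.0,"dy":0.0,"dz":0.002,"fingers":1,"roll":0},
    {"dx":0.0,"dy":0.0,"dz":0.002,"fingers":1,"roll":0}
  ]
}}

```text
time: 15.9
tool_pos: [0.5625, 0.1469, 0.0634]
tcp_rot: [2.234, 2.198, -0.001]
wrist_force: [-6.2, -19.9, 22.1]
width: 0.613
grip_force: 73.1
```

```bash
cat >> look.py <<'E'
s=(H>6)&(H<24)&(np.abs(Y)<20)&(X>5)&(X<26.5);print('hood back X',np.percentile(X[s],[10,50,90]).round(2),s.sum())
for y in(-15,0,15): t=s&(np.abs(Y-y)<6);print(y,np.median(X[t]).round(2))
s=(H>6)&(H<50)&(X<24)&(X>-40)&(np.abs(Y)<32);print('hood Y',np.percentile(Y[s],[1,99]).round(1))
cv2.imwrite('pics/w9.png',p)
E
python3 -W ignore look.py
```

```text
pos [0.5625 0.1469 0.0634] yaw(tool y) -0.9 d [-0.0504 -0.0001  0.0087] roll 0.2 t 15.9 w 0.613 F [ -6.2 -19.9  22.1]
X -20 139 H 2.92 Y [-49.6  49.8] H@Y+/- 2.92 2.92
X -10 663 H 3.01 Y [-49.5  49.8] H@Y+/- 3.03 3.0
X 0 1026 H 3.03 Y [-49.4  49.6] H@Y+/- 3.07 2.99
X 10 1426 H 3.05 Y [-49.2  49.4] H@Y+/- 3.01 3.01
X 20 730 H 3.41 Y [-48.1  48.4] H@Y+/- 3.16 3.2
X 30 101 H 3.03 Y [-11.7  -9.5] H@Y+/- nan nan
X 40 55 H 2.99 Y [-11.7  -9.3] H@Y+/- nan nan
far X [21.7 21.7 21.7 21.6 21.4]
shingle L 13.43
shingle R 13.44
deck sides 0 [-100.1   99.1]
deck sides 10 [-100.2   99.3]
deck sides 28 [-99.   98.3]
deck sides 33 [-99.   98.2]
hood back X [16.66 18.11 25.33] 1790
-15 18.11
0 18.1
15 18.13
hood Y [-30.6  30.6]
```

View pics/w9.png

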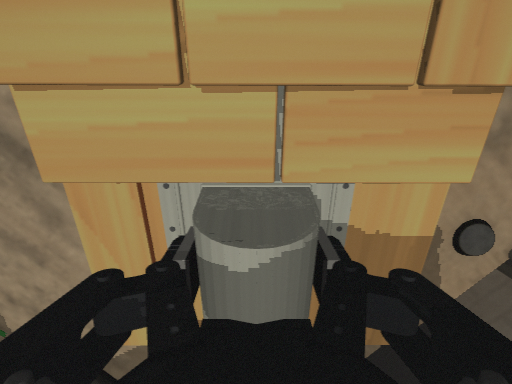

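The plate is tucked under both shingles, which have not lifted (13.4 mm, unchanged). The hood's back face is parallel to the butts and where it should be for home, its base about 0.3 mm short by the depth reading. I'll hold for a moment and confirm the forces are steady.

Request:
{"fn": "step_arm", "kwargs": {
  "commands": [
    {"dx":0.0,"dy":0.0,"dz":0.0005,"fingers":1,"roll":0},
    {"dx":0.0,"dy":0.0,"dz":0.0005,"fingers":1,"roll":0},
    {"dx":0.0,"dy":0.0,"dz":0.0005,"fingers":1,"roll":0},
    {"dx":0.0,"dy":0.0,"dz":0.0005,"fingers":1,"roll":0}
  ]
}}

```text
time: 16.45
tool_pos: [0.5626, 0.1468, 0.0634]
tcp_rot: [2.234, 2.198, -0.001]
wrist_force: [-6.4, -20.0, 24.3]
width: 0.621
grip_force: 73.4
```

```bash
python3 -c "
from workcell import *
s=read_state();print(s['wrist_force'],s['tool_pos'],s['time']);print(finish_job())"
```

```text
[ -6.40528734 -20.03125914  24.30805769] [0.56256543 0.14682391 0.06338945] 16.45
the job is handed in; nothing more can be done
None
```

The job is handed in at 16.5 s: the bush is fully seated, and the vent is tucked up against the batten, square and centred, held by its hood and pressed flat with about 25 N; the shingles stayed down.

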